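# Clip the coffee canisters shut

### The arm

A 6-joint arm with a two-finger parallel gripper is mounted at the origin on the work surface. World frame = base frame: x ahead of the robot, y to its left, z up, the work surface at z = 0. Lengths are in mm, angles in rad, forces in N, time in s.
With the tool pointing down it reaches from about 275 to 725 mm from the base axis. Payload 5.6 kg.
Tool frame: the origin (TCP) lies on the centre line of the jaws, within the pads' length; the fingertips stand 8 mm ahead of it and the grasp point (between the pads) lies 11 mm behind it (env.nose_length is the distance from the TCP to the fingertips, in mm); z points along the fingers, y is the line along which they close (so a half turn about z gives the same grasp; the last joint's range is limited). The gripper opens to 85 mm and grips with 20 to 120 N. Pads are 22 mm wide; open, the fingers measure 114 mm over their backs; the gripper's body (76 mm by 85 mm) begins 54 mm behind the grasp point. The pads swing forward as they close: fully open they stand 13 mm farther back than shut.
Start: joints at [-0.821, 0.255, 0.108, 0, -1.424, -0.285], TCP at [246.552, -491.635, 239.283] pointing down, gripper open.
Joint ranges: [-2.95, 2.95], [-1.21, 1.97], [-1.09, 1.5], [-2.87, 1.71], [-2.94, -0.07], [-3.05, 3.05]. Speed limits (rad/s): [2.57, 2.57, 3.14, 3.14, 3.14, 3.14].

### API

Orientations are given as a unit quaternion [w, x, y, z].
In Python, from workcell import env gives the robot as it stands.
- The arm moves only by the tool move_arm, never from a script. Its argument "rows" is a list that holds one entry, the list of rows, each a list of 7 numbers: the shift along the tool's x, y, z in mm, then the turn, a rotation vector about the tool's x, y, z in degrees, then the opening, from -1 (shut) to 1 (fully open). In form: [[[dx, dy, dz, rx, ry, rz, grip], ...]]. A call has 1 to 5 rows; each row shifts and turns the commanded pose from where the row before left it, along the tool's axes as they then stand; what a row does not reach is not made up. A row lasts 1/8 s, in which the tool goes at most 62.5 mm and 10.7 degrees, less where a joint would pass 70% of its speed; a pose out of reach is approached as far as the arm can. A call with a gripper value outside its range is refused whole. The fingers move at their own pace and stop on an object; the grip force is fixed at half the most. Time passes only in rows, so rows that do not move let the fingers close. It gives the time, the measured TCP pose, the force, the opening and the grip force at its end, in the units of the state.
- env.read_state(): the state, without advancing time (a new reading comes with each control period).
- env.grab_frame(name): name is "side" or "top"; returns (picture, depth): 400x640x3 uint8, red, green, blue; 400x640 float32, mm along the optical axis (not along the pixel's ray), 0 where there is no reading.
- env.get_calibration(name): a dict with "K" (3x3 intrinsics, pixels), "dist" ([k1, k2, p1, p2, k3] as OpenCV has them; the pictures are not rectified), "cam_to_world" (4x4, takes a point from camera to world coordinates). Camera axes: x right, y up, looking along -z (the intrinsics and any distortion apply to the point x, -y, -z); pixel columns grow to the right and rows downward; lengths in mm; the calibration is good to about 2 mm. A picture is of the moment at which its call begins. get_calibration takes no time and is no camera call.
- env.hand_in(): hands the job in; it is judged then, once.
Trained networks look in the newest picture that a camera, given by its name, has taken for a name from the list of things; names that differ only in an ending like _2 or _b are one class to them, and where a whole thing is asked for, a point or a joint stands for the part that bears it (a point fixed in the world has none). Each returns a list of dicts, best first, with "score" (0 to 1); they miss things now and then, are a little off and sometimes report something else, mostly with a low value. They report only what shows in the picture. A call takes as long as a camera call. They do not tell look-alikes from the thing itself.
- env.boxes_of(name, camera): "xy" ([column, row] in pixels, amid what is visible of it).
- env.mark_of(name, camera): "xy" ([column, row] in pixels: a listed point, or the origin of a listed thing).
The state is a dict: "time": time; "joint_positions": joint angles; "qvel": joint speeds; "tau": joint torques, N m; "tcp_pos": TCP position; "eef_rot": TCP orientation; "ft_force": force on the tool from outside, world axes, zero at the start; "torque": the same for the moment, N m; "opening": finger opening in mm; "finger_force": force on a finger pad.
Only numpy, scipy, OpenCV 4.12 (cv2) and the standard library are available. Lean on these libraries where they do the work, as an engineer would, in place of code of your own. Each camera call takes 0.05 s, during which the arm holds its last target. There are 200 camera calls.

### The job

Two of the three steel coffee canisters in the wooden tray have been left unclipped: their lids are down and the wire loops are over the lids, but the latch levers still stick out. With the closed fingertips push each of those two levers down past centre until it snaps flat against its canister. Only push: do not lift, tip or shove the canisters, leave the third one clipped, and leave the other things on the counter where they are.

Things in the scene. Friction and masses are not known exactly. Their poses are not given: they have to be found in the camera images.
- tray: Low wooden tray screwed to the counter, 142 x 520 mm, floor 12 mm and rim 26 mm above the counter. Origin: centre of its underside; y runs along its length, its front (-x) faces the robot. The three canisters stand in a row in it, 165 mm apart, in any order.
- can_tall: The tall one of three like steel clip-top coffee canisters: 108 mm across, 175 mm high to the rim; the steel lid adds 15 mm and is down on its white gasket (3 mm higher while unclipped). It weighs 0.9 to 1.7 kg and stands loose in the tray with about 8 mm of play to its long rims. Origin: centre of its underside (on the tray floor); its own -x points to its latch, z up.
- latch_tall_pivot (a point): Pivot of this canister's latch lever: 64 mm from the canister's axis towards its -x (10 mm off the wall), 159 mm above its underside, below the rim. Turns with the canister, not with the lever; its -x points straight out from the canister through the latch.
- latch_tall_tip (a point): Rolled end of that lever, on its middle line, 56 mm from the pivot. The lever is a steel strap 22 mm wide, its end 26 mm wide and 7 mm thick. The lever's wire loop is already hooked over the lip of the lid: pushing the open lever down tightens it (up to about 0.15 N m about the pivot, most between 1.6 and 1.0 rad).
- latch_tall (a joint): Angle of that lever, rad, about a level axis through the pivot. 0: clipped, hanging straight down against the wall. Grows as it swings out and up: 1.5 about level, 2.25 upper stop. Dead centre is about 0.6: below 0.5 the lever snaps to 0 by itself and stays; let go well above it, it springs back to about 1.7. Starts open, near 2.12.
- can_mid: The mid one of three like steel clip-top coffee canisters: 108 mm across, 140 mm high to the rim; the steel lid adds 15 mm and is down on its white gasket (3 mm higher while unclipped). It weighs 0.9 to 1.7 kg and stands loose in the tray with about 8 mm of play to its long rims. Origin: centre of its underside (on the tray floor); its own -x points to its latch, z up.
- latch_mid_pivot (a point): Pivot of this canister's latch lever: 64 mm from the canister's axis towards its -x (10 mm off the wall), 124 mm above its underside, below the rim. Turns with the canister, not with the lever; its -x points straight out from the canister through the latch.
- latch_mid_tip (a point): Rolled end of that lever, on its middle line, 56 mm from the pivot. The lever is a steel strap 22 mm wide, its end 26 mm wide and 7 mm thick. The lever's wire loop is already hooked over the lip of the lid: pushing the open lever down tightens it (up to about 0.15 N m about the pivot, most between 1.6 and 1.0 rad).
- latch_mid (a joint): Angle of that lever, rad, about a level axis through the pivot. 0: clipped, hanging straight down against the wall. Grows as it swings out and up: 1.5 about level, 2.25 upper stop. Dead centre is about 0.6: below 0.5 the lever snaps to 0 by itself and stays; let go well above it, it springs back to about 1.7. Starts open, near 1.88.
- can_short: The short one of three like steel clip-top coffee canisters: 108 mm across, 105 mm high to the rim; the steel lid adds 15 mm and is down on its white gasket (3 mm higher while unclipped). It weighs 0.9 to 1.7 kg and stands loose in the tray with about 8 mm of play to its long rims. Origin: centre of its underside (on the tray floor); its own -x points to its latch, z up.
- latch_short_pivot (a point): Pivot of this canister's latch lever: 64 mm from the canister's axis towards its -x (10 mm off the wall), 89 mm above its underside, below the rim. Turns with the canister, not with the lever; its -x points straight out from the canister through the latch.
- latch_short_tip (a point): Rolled end of that lever, on its middle line, 56 mm from the pivot. The lever is a steel strap 22 mm wide, its end 26 mm wide and 7 mm thick. The lever's wire loop is already hooked over the lip of the lid: pushing the open lever down tightens it (up to about 0.15 N m about the pivot, most between 1.6 and 1.0 rad).
- latch_short (a joint): Angle of that lever, rad, about a level axis through the pivot. 0: clipped, hanging straight down against the wall. Grows as it swings out and up: 1.5 about level, 2.25 upper stop. Dead centre is about 0.6: below 0.5 the lever snaps to 0 by itself and stays; let go well above it, it springs back to about 1.7. Starts clipped.
- shaker: Steel cocoa shaker, 58 mm across, 85 mm high, standing before the tray. Bystander. Origin: centre of its underside.
- scoop: Steel coffee scoop, 46 mm bowl, 26 mm high, flat handle 85 mm along its -x, lying before the tray. Bystander. Origin: centre of its underside.
- mug: White mug, 82 mm across, 92 mm high. Bystander. Origin: centre of its underside.
- pitcher: Steel milk pitcher, 90 mm across, 105 mm high, handle to its +x. Bystander. Origin: centre of its underside.
- cake_plate: White plate, 220 mm across, with two squares of cake, 46 mm high in all. Bystander. Origin: centre of its underside.
- tongs: Steel serving tongs lying flat, 235 mm long, 18 mm high. Bystander. Origin: centre of its underside.
There are look-alikes about, which are no part of the job. What is shaped like the can_mid but pink or purple is not meant.

How it is judged:
By the outcome, as a careful person would: the job done as asked, in the order asked, and still so for the second after the job is handed in, with the robot touching nothing.
It also fails if it takes over 40 s, if anything falls off the work surface, if the arm or the gripper's body presses on something with over 40 N, if the wrist force passes 120 N, or if a joint passes its speed limit or range.

## Working session

There is one attempt and no reset: what is moved stays moved. The work goes in short steps, Python scripts to look and compute and a tool call to move; the robot and the scene stay as the last step left them, time stands still between calls to the robot, and variables do not carry over. Pictures are saved under pics/ and viewed, at most 10 in all, crops included, and the job is handed in when it is done.

Besides the shell and the picture viewer there is one more tool, called after "Request:" as a command line: name --argument value ..., lists and objects as JSON in quotes. move_arm: Moves the arm, as the interface text tells. Its arguments: {"type":"object","properties":{"rows":{"type":"array","items":{"type":"array","items":{"type":"array","items":{"type":"number"}}}}},"required":["rows"]}

```bash
mkdir -p pics
cat > h.py <<'E'
import numpy as np, cv2
from workcell import env
def px2w(cam,uv,depth=None,z=None):
    c=env.get_calibration(cam);K=np.array(c["K"]);T=np.array(c["cam_to_world"])
    n=cv2.undistortPoints(np.array([[uv]],float),K,np.array(c["dist"]))[0,0]
    r=np.array([n[0],-n[1],-1.])
    if depth is not None: return T[:3,:3]@(r*depth)+T[:3,3]
    d=T[:3,:3]@r; return T[:3,3]+d*(z-T[2,3])/d[2]
def w2px(cam,p):
    c=env.get_calibration(cam);T=np.array(c["cam_to_world"])
    q=T[:3,:3].T@(np.array(p,float)-T[:3,3]);q=q*[1,-1,-1]
    return cv2.projectPoints(q[None],np.zeros(3),np.zeros(3),np.array(c["K"]),np.array(c["dist"]))[0][0,0]
def dep(d,uv):
    u,v=int(round(uv[0])),int(round(uv[1])); p=d[max(0,v-1):v+2,max(0,u-1):u+2]; p=p[p>0]
    return float(np.median(p)) if len(p) else None
E
python3 - <<'E'
from h import *
np.set_printoptions(precision=1,suppress=True)
for cam in("side","top"):
    im,d=env.grab_frame(cam); cv2.imwrite(f"pics/{cam}0.png",im[:,:,::-1]); np.save(cam+"_d.npy",d)
    print(cam,np.array(env.get_calibration(cam)["cam_to_world"])[:3,3])
    for n in ["tray","can_tall","latch_tall_pivot","latch_tall_tip","can_mid","latch_mid_pivot","latch_mid_tip","can_short","latch_short_pivot","shaker","scoop","mug","pitcher"]:
        for m in env.mark_of(n,cam)[:3]:
            if m["score"]<.25: continue
            D=dep(d,m["xy"]); print(n,round(m["score"],2),np.round(m["xy"],1),px2w(cam,m["xy"],D) if D else None)
E
```

```text
side [418.  647.6 927.4]
tray 0.78 [276.5 217.7] [598.8  26.8  49.9]
latch_tall_pivot 0.69 [305.5 146.7] [ 556.4 -338.     2.6]
latch_tall_pivot 0.41 [314.4 201.3] [495.2 -68.5  22.3]
latch_tall_tip 0.45 [307.5 231. ] [505.8  34.6   4.4]
latch_tall_tip 0.43 [317.5 138. ] [ 495.1 -162.2  206. ]
can_mid 0.95 [363.2 280.5] [341.7 232.3 100.6]
can_mid 0.9 [275.3 212.1] [599.7  27.6  78.8]
can_mid 0.68 [390.2 141.9] [ 248.5 -355.2   40.8]
latch_mid_pivot 0.8 [294.4 187.8] [547.1 -18.7 139.9]
latch_mid_pivot 0.67 [391. 261.] [275.8 186.4 128.3]
latch_mid_pivot 0.59 [388.6 123.9] [ 268.4 -344.5  130.9]
latch_mid_tip 0.72 [312.1 178.6] [498.4 -40.6 160.4]
latch_mid_tip 0.59 [412.9 254.2] [224.4 174.1 148.9]
latch_mid_tip 0.52 [381.4 129.5] [ 284.8 -379.4   75.2]
can_short 0.65 [262.9 258.3] [601.  195.9 103.8]
latch_short_pivot 0.84 [283.4 245.4] [554.9 150.7 101.1]
shaker 0.84 [316.1 200.8] [490.1 -71.3  22. ]
shaker 0.52 [266.6 376. ] [555.2 455.    5.6]
scoop 0.75 [309.2 232.2] [498.4  51.4  23.9]
scoop 0.31 [295.2 188. ] [544.6 -17.5 140.7]
mug 0.59 [267.1 375.3] [554.3 453.3   5.4]
pitc
[... 338 characters left out ...]
8 [331.3 167.6] [574.3 -30.1 168.3]
can_mid 0.85 [269.7 238.4] [319.2 178.5 153.7]
latch_mid_pivot 0.88 [271.9 250.2] [278.5 169.2 152.8]
latch_mid_pivot 0.58 [328.4 175.3] [551.2 -20.6 146.7]
latch_mid_pivot 0.48 [370.2 179.3] [ 531.6 -166.6  183.9]
latch_mid_tip 0.66 [269.2 267.2] [219.8 176.4 150.3]
latch_mid_tip 0.41 [329.3 192.3] [519.5 -26.8  -0.7]
can_short 0.94 [285.7 163.6] [595.2 135.1 129.6]
latch_short_pivot 0.88 [280.8 175.2] [553.  151.7 123.2]
latch_short_pivot 0.42 [284.7 167.2] [581.4 138.1 130.3]
shaker 0.63 [344.4 198.4] [481.8 -82.1  78.1]
scoop 0.49 [314.9 199. ] [490.6  27.9   5.6]
mug 0.82 [206.  177.8] [564.4 453.9   3.7]
pitcher 0.89 [221.3 219.5] [402.1 383.4   5.1]
```

View pics/side0.png

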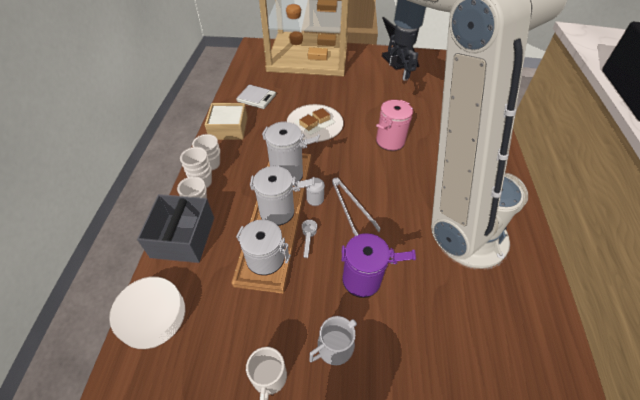

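View pics/top0.png

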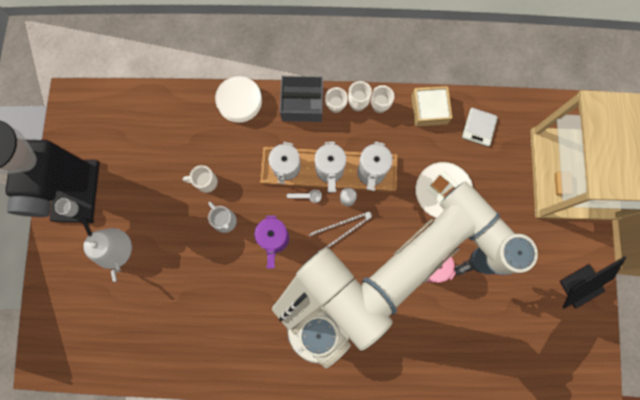

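The row, by y: short (~135, clipped), mid (~-25, open lever at side px 305,184), tall (~-190, side px 284,140). Purple and pink are the look-alikes. Next: point clouds of lids and levers.

Run:
```python
from h import *
np.set_printoptions(precision=1,suppress=True)
C={}
for cam in("side","top"):
    d=np.load(cam+"_d.npy"); c=env.get_calibration(cam);K=np.array(c["K"]);T=np.array(c["cam_to_world"])
    v,u=np.mgrid[0:400,0:640]; uv=np.stack([u,v],-1).reshape(-1,1,2).astype(float)
    n=cv2.undistortPoints(uv,K,np.array(c["dist"]))[:,0]; D=d.reshape(-1,1)
    P=(np.c_[n[:,0],-n[:,1],-np.ones(len(n))]*D)@T[:3,:3].T+T[:3,3]; ok=D[:,0]>0
    C[cam]=(P,ok)
    for nm,y0,h in(("tall",-190,175),("mid",-28,140),("short",135,105)):
        m=ok&(abs(P[:,1]-y0)<75)&(P[:,0]>520)&(P[:,0]<700)&(P[:,2]>12+h+6)&(P[:,2]<12+h+40)
        q=P[m]; 
        if len(q)>5:
            (cc,r)=cv2.minEnclosingCircle(q[:,:2].astype(np.float32)); print(cam,nm,m.sum(),"enc",np.array(cc),r,"med",np.median(q,0),q[:,:2].min(0),q[:,:2].max(0))
        l=ok&(abs(P[:,1]-y0)<70)&(P[:,0]>430)&(P[:,0]<545)&(P[:,2]>105)
        q=P[l];q=q[np.argsort(q[:,0])]; print("lever",len(q)); print(q[::max(1,len(q)//14)])
im=cv2.imread("pics/side0.png")[110:235,240:345]; cv2.imwrite("pics/c1.png",cv2.resize(im,None,fx=4.8,fy=4.8,interpolation=cv2.INTER_CUBIC))
```

```text
side tall 708 enc [ 602.3 -182.3] 63.853599548339844 med [ 600.1 -177.   200.1] [ 538.7 -238.5] [ 666.  -129.3]
lever 118
[[ 491.6 -172.   205.6]
 [ 495.7 -152.7  210.5]
 [ 499.1 -158.1  209.3]
 [ 504.8 -155.2  199.6]
 [ 509.7 -172.9  195.2]
 [ 514.5 -162.2  196.4]
 [ 520.2 -158.5  191.1]
 [ 525.6 -178.7  184.6]
 [ 530.1 -164.9  184.5]
 [ 532.6 -159.9  180.7]
 [ 535.4 -157.   178.9]
 [ 538.4 -180.7  173.5]
 [ 539.1 -161.7  174.3]
 [ 541.5 -186.9  199.9]
 [ 542.8 -164.1  163.5]]
side mid 933 enc [610.  -23.6] 63.46244430541992 med [608.  -18.9 165. ] [547.  -78.7] [673.1  32. ]
lever 135
[[490.9 -20.3 161. ]
 [493.8 -47.8 159.9]
 [496.6 -21.5 163.3]
 [501.3 -37.7 157.3]
 [505.5 -24.  155.2]
 [509.7 -35.3 150.5]
 [514.  -23.5 154.7]
 [518.5 -37.  151.9]
 [522.4 -20.9 148.1]
 [526.9 -34.6 149.4]
 [531.  -20.3 143.5]
 [534.1 -22.  145.5]
 [536.8 -19.5 139.4]
 [539.5 -41.1 144.9]
 [542.4 -41.1 144.6]]
side short 1229 enc [615.7 145.8] 63.727420806884766 med [614.1 148.5 129. ] [552.  89.] [679.4 199.6]
lever 0
[]
top tall 762 enc [ 593.7 -182. ] 71.26110076904297 med [ 600.  -185.   200.8
[... 263 characters left out ...]
528.9 -179.7  186.2]
 [ 533.6 -159.3  179.2]
 [ 535.4 -172.4  188.4]
 [ 539.3 -177.6  172.4]
 [ 541.2 -166.4  178.4]
 [ 543.7 -184.9  169.7]]
top mid 723 enc [608.6 -22.7] 63.73762512207031 med [607.7 -25.5 165.9] [545.3 -78.5] [671.5  28.8]
lever 95
[[490.1 -27.3 166. ]
 [495.  -23.8 159.3]
 [498.7 -44.8 161.4]
 [502.7 -30.7 157.8]
 [506.3 -23.6 157.1]
 [510.3 -41.2 157.4]
 [514.  -27.  155.4]
 [518.5 -30.5 151.5]
 [521.9 -26.9 152.5]
 [525.8 -33.9 151.9]
 [529.3 -26.7 152. ]
 [534.2 -30.3 146.9]
 [536.  -44.7 140.4]
 [538.3 -26.6 144.3]
 [540.2 -19.4 151.4]
 [542.9 -33.8 141.4]]
top short 660 enc [615.  142.1] 63.01039505004883 med [614.6 142.3 129.8] [552.2  87.5] [677.9 197.2]
lever 0
[]
```

View pics/c1.png

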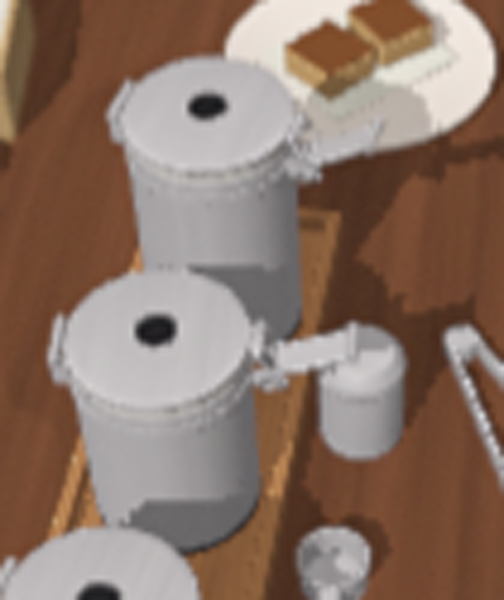

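Lever tips: tall ≈ (493,-162,203), mid ≈ (492,-34,157), both consistent with the given geometry. I'll push along the lever arcs with the tool leaned 30°.

```bash
cat >> h.py <<'E'
from scipy.spatial.transform import Rotation as R
CAN={"tall":((602,-183),-10.5,171),"mid":((609,-23),4.5,136)}
def target(can,out,up,lean=30,flip=1):
    """tip-face centre at out/up from pivot -> TCP pos, rot"""
    (cx,cy),yaw,pz=CAN[can]; y=np.radians(yaw); d=np.array([np.cos(y),np.sin(y),0]); a=np.radians(lean)
    F=np.array([cx,cy,0])-d*(64+out)+[0,0,pz+up]
    z=d*np.sin(a)-np.array([0,0,np.cos(a)]); yy=np.cross([0,0,1],d)*flip; x=np.cross(yy,z)
    return F-env.nose_length*z, R.from_matrix(np.c_[x,yy,z])
def arc(th,L=44,press=2):
    o=11*np.sin(abs(th-1.05))+press
    return L*np.sin(th)+o*np.cos(th), -L*np.cos(th)+o*np.sin(th)
def cur():
    s=env.read_state(); q=np.array(s["eef_rot"]); return np.array(s["tcp_pos"]),R.from_quat(q[[1,2,3,0]])
def rows(wps):
    p,r=cur()
    for i,(P,Q) in enumerate(wps):
        D=r.inv().apply(P-p); w=np.degrees((r.inv()*Q).as_rotvec())
        n=int(np.ceil(max(np.linalg.norm(D)/55,np.linalg.norm(w)/10,1)))
        # n equal steps: world-straight line needs per-row re-expression
        rr=r
        for k in range(n):
            print(i,np.round(rr.inv().apply(P-p)/n,1),np.round(w/n,2)); rr=rr*R.from_rotvec(np.radians(w/n))
        p,r=P,Q
E
python3 - <<'E'
from h import *
s=env.read_state(); print(s["time"],s["ft_force"],s["opening"]); p,r=cur(); print(r.as_matrix().round(2))
for f in(1,-1):
    P,Q=target("tall",55,100,flip=f); print(f,P.round(),np.degrees((r.inv()*Q).magnitude()))
p,r=cur()
rows([(p+[0,0,60],r),target("tall",55,100)])
E
```

```text
1.4 [-0.14573604  0.36491264 -0.23514734] 85.37173587498208
[[-0.89 -0.45  0.  ]
 [-0.45  0.89  0.  ]
 [-0.    0.   -1.  ]]
1 [ 481. -161.  278.] 47.39895513816496
-1 [ 481. -161.  278.] 144.180176628119
0 [ -0.   0. -30.] [0. 0. 0.]
0 [ -0.   0. -30.] [0. 0. 0.]
1 [-44.8  23.9   2.7] [ 1.21 -3.62  4.53]
1 [-42.5  27.4   4.9] [ 1.21 -3.62  4.53]
1 [-39.8  30.8   6.9] [ 1.21 -3.62  4.53]
1 [-36.8  34.    8.6] [ 1.21 -3.62  4.53]
1 [-33.4  36.9  10.1] [ 1.21 -3.62  4.53]
1 [-29.7  39.7  11.2] [ 1.21 -3.62  4.53]
1 [-25.7  42.1  12.1] [ 1.21 -3.62  4.53]
1 [-21.5  44.2  12.7] [ 1.21 -3.62  4.53]
```

Request:
move_arm --rows '[[[0,0,-30,0,0,0,-1],[0,0,-30,0,0,0,-1],[-45,24,3,1.2,-3.6,4.5,-1],[-42,27,5,1.2,-3.6,4.5,-1],[-40,31,7,1.2,-3.6,4.5,-1]]]'

```text
time: 2.02
tcp_pos: [335.3, -366.4, 290.8]
eef_rot: [0.1, -0.112, 0.989, -0.009]
ft_force: [1.5, 0.7, 0.3]
opening: -0.2
finger_force: 0.0
```

Request:
move_arm --rows '[[[-37,34,9,1.2,-3.6,4.5,-1],[-33,37,10,1.2,-3.6,4.5,-1],[-30,40,11,1.2,-3.6,4.5,-1],[-26,42,12,1.2,-3.6,4.5,-1],[-21,44,13,1.2,-3.6,4.5,-1]]]'

```text
time: 2.65
tcp_pos: [477.0, -165.3, 277.8]
eef_rot: [0.253, 0.082, 0.964, -0.023]
ft_force: [0.1, -0.5, -0.0]
opening: -0.3
finger_force: 0.0
```

Run:
```python
from h import *
s=env.read_state(); print(s["time"],np.round(s["tcp_pos"]),s["opening"],np.round(s["ft_force"],1)); p,r=cur(); print(r.as_matrix().round(2))
o,u=arc(2.12)
rows([target("tall",o+2,u+25)])
print('--',target("tall",55,100)[0].round())
im,d=env.grab_frame("side"); cv2.imwrite("pics/s1.png",cv2.resize(im[40:240,200:460,::-1],None,fx=3,fy=3))
```

```text
2.65 [ 477. -165.  278.] -0.34918035311051154 [ 0.1 -0.5 -0. ]
[[-0.86  0.17  0.48]
 [ 0.15  0.99 -0.09]
 [-0.49 -0.   -0.87]]
0 [-0.9  5.2 48.7] [ 0.18 -0.53  0.72]
-- [ 481. -161.  278.]
```

View pics/s1.png

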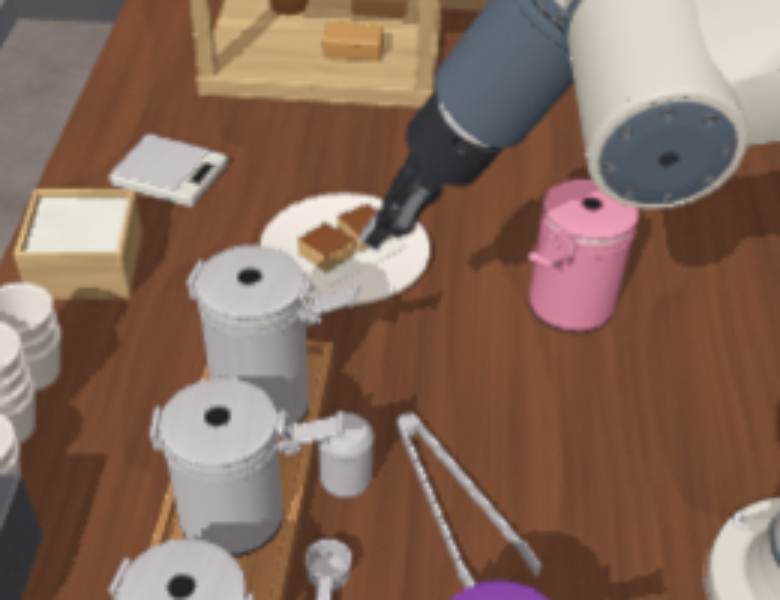

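The closed fingertips (375,240) stand leaned above the tall lever's end (355,293), as planned. Next, the arc.

Run:
```python
from h import *
o,u=arc(2.12)
rows([target("tall",o+2,u+25)]+[target("tall",*arc(t)) for t in(2.12,1.9,1.7,1.5,1.3,1.1,.9,.7,.55,.4,.25)])
```

```text
0 [-1.9  1.5 46.9] [ 0.29 -0.55  0.39]
1 [10.8  0.  22.7] [0. 0. 0.]
2 [10.4  0.   4.3] [0. 0. 0.]
3 [8.5 0.  6.3] [0. 0. 0.]
4 [ 6.9 -0.   8.3] [0. 0. 0.]
5 [4.8 0.  9.8] [0. 0. 0.]
6 [ 2.4 -0.  10.7] [0. 0. 0.]
7 [ 0.3 -0.   7.7] [0. 0. 0.]
8 [-0.7  0.   6.7] [0. 0. 0.]
9 [-1.2  0.   5. ] [0. 0. 0.]
10 [-1.8  0.   5. ] [0. 0. 0.]
11 [-2.5  0.   4.9] [0. 0. 0.]
```

Request:
move_arm --rows '[[[-1,1,24,0.3,-0.5,0.4,-1],[-1,0.5,23,0,0,0,-1],[5.5,0,11,0,0,0,-1],[5.5,0,11,0,0,0,-1],[5,0,2,0,0,0,-1]]]'

```text
time: 3.32
tcp_pos: [498.5, -170.0, 207.7]
eef_rot: [0.255, 0.085, 0.963, -0.026]
ft_force: [-0.0, -0.6, -0.1]
opening: -0.1
finger_force: 0.1
```

Request:
move_arm --rows '[[[5,0,2,0,0,0,-1],[4,0,3,0,0,0,-1],[4.5,0,3.5,0,0,0,-1],[3.5,0,4,0,0,0,-1],[3.5,0,4,0,0,0,-1]]]'

```text
time: 3.95
tcp_pos: [490.2, -168.2, 184.3]
eef_rot: [0.256, 0.085, 0.962, -0.026]
ft_force: [2.5, 0.1, 2.1]
opening: -0.1
finger_force: 1.2
```

Run:
```python
from h import *
s=env.read_state(); print(s["time"],np.round(s["tcp_pos"],1),np.round(s["ft_force"],1)); print(target("tall",*arc(1.5))[0].round(1))
im,d=env.grab_frame("side"); cv2.imwrite("pics/s2.png",cv2.resize(im[90:210,230:390,::-1],None,fx=4,fy=4,interpolation=cv2.INTER_CUBIC))
```

```text
3.95 [ 490.2 -168.2  184.3] [2.5 0.1 2.1]
[ 491.5 -162.5  181.6]
```

View pics/s2.png

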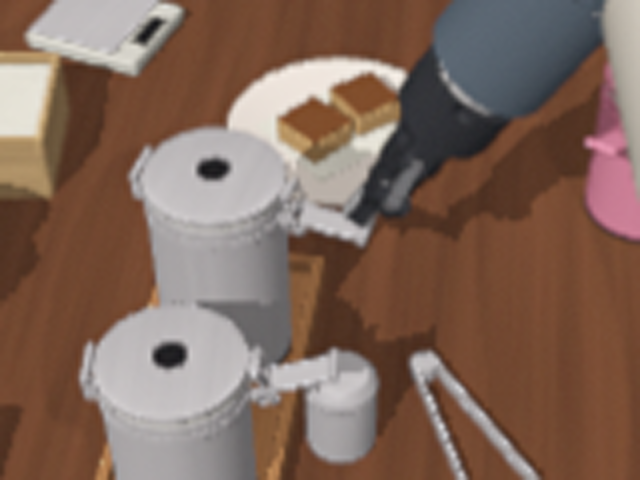

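Contact made: lever end now at (360,235), moving down under the fingers with ~3 N. The tool sits ~5 mm to -y, so I'll trim that while continuing the arc.

Request:
move_arm --rows '[[[2,1,5,0,0,0,-1],[2,1,5,0,0,0,-1],[1,1,5.5,0,0,0,-1],[1,1,5.5,0,0,0,-1],[0,0,5,0,0,0,-1]]]'

```text
time: 4.62
tcp_pos: [497.4, -165.8, 157.4]
eef_rot: [0.255, 0.085, 0.963, -0.026]
ft_force: [-1.3, -0.2, 1.4]
opening: 0.3
finger_force: 1.1
```

Run:
```python
from h import *
for t in (1.1,1.0,.9): print(t,target("tall",*arc(t))[0].round(1))
rows([target("tall",*arc(t)) for t in(.9,.7,.55,.4,.25)])
```

```text
1.1 [ 495.4 -163.3  160.2]
1.0 [ 497.4 -163.6  156.3]
0.9 [ 499.  -163.9  153.4]
0 [0.9 2.2 4. ] [-0.18 -0.32  0.43]
1 [-0.7  0.   6.7] [0. 0. 0.]
2 [-1.2  0.   5. ] [0. 0. 0.]
3 [-1.8  0.   5. ] [0. 0. 0.]
4 [-2.5  0.   4.9] [0. 0. 0.]
```

Request:
move_arm --rows '[[[0.5,0.5,5,0,0,0,-1],[-0.5,0.5,6,0,0,0,-1],[-1,0,5,0,0,0,-1],[-2,0,5,0,0,0,-1],[-2.5,0,5,0,0,0,-1]]]'

```text
time: 5.25
tcp_pos: [515.7, -168.2, 138.2]
eef_rot: [0.255, 0.085, 0.963, -0.026]
ft_force: [-0.5, -0.9, -0.5]
opening: -0.6
finger_force: 0.0
```

Run:
```python
from h import *
print(target("tall",*arc(.25))[0].round(1))
im,d=env.grab_frame("side"); cv2.imwrite("pics/s3.png",cv2.resize(im[90:210,230:390,::-1],None,fx=4,fy=4,interpolation=cv2.INTER_CUBIC))
```

```text
[ 515.  -166.9  137.7]
```

View pics/s3.png

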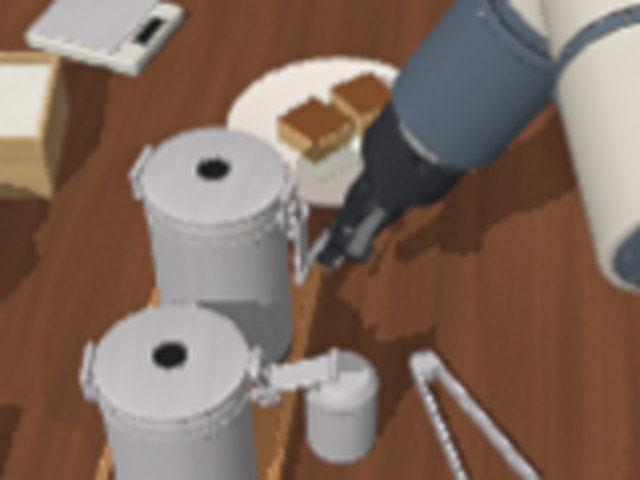

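The tall lever hangs flat against the wall (300,240) and the force is zero: snapped. Next I back off and set up over the mid lever.

Run:
```python
from h import *
p,r=cur(); a=p-50*r.as_matrix()[:,2]; b=a+[-30,0,70]
o,u=arc(1.88)
rows([(a,r),(b,r),target("mid",o+10,u+80),target("mid",o+2,u+25)]+[target("mid",*arc(t)) for t in(1.88,1.7,1.5,1.3,1.1,.9,.7,.55,.4,.25)])
print(a,b,target("mid",o+10,u+80)[0], target("mid",o+2,u+25)[0])
```

```text
0 [ -0.   0. -50.] [0. 0. 0.]
1 [ -4.5  -2.9 -37.7] [0. 0. 0.]
1 [ -4.5  -2.9 -37.7] [0. 0. 0.]
2 [-1.3 44.9  2.5] [-2.55 -0.1  -4.19]
2 [-4.6 44.6  4.5] [-2.55 -0.1  -4.19]
2 [-7.8 43.9  6.4] [-2.55 -0.1  -4.19]
3 [10.3  0.  25.8] [0. 0. 0.]
3 [10.3  0.  25.8] [0. 0. 0.]
4 [10.8  0.  22.7] [0. 0. 0.]
5 [7.6 0.  5.8] [0. 0. 0.]
6 [ 6.9 -0.   8.3] [0. 0. 0.]
7 [4.8 0.  9.8] [0. 0. 0.]
8 [ 2.4 -0.  10.7] [0. 0. 0.]
9 [0.3 0.  7.7] [0. 0. 0.]
10 [-0.7  0.   6.7] [0. 0. 0.]
11 [-1.2  0.   5. ] [0. 0. 0.]
12 [-1.8  0.   5. ] [0. 0. 0.]
13 [-2.5  0.   4.9] [0. 0. 0.]
[ 491.61745637 -163.51454454  181.26051728] [ 461.61745637 -163.51454454  251.26051728] [492.52548917 -32.1667428  245.95485757] [500.50082784 -31.53907004 190.95485757]
```

Request:
move_arm --rows '[[[0,0,-25,0,0,0,-1],[0,0,-25,0,0,0,-1],[-4.5,-3,-38,0,0,0,-1],[-4.5,-3,-38,0,0,0,-1],[-1.3,45,2.5,-2.5,0,-4.2,-1]]]'

```text
time: 5.92
tcp_pos: [471.8, -120.3, 254.8]
eef_rot: [0.26, 0.045, 0.965, -0.014]
ft_force: [0.7, 0.1, -0.6]
opening: -0.5
finger_force: 0.0
```

Request:
move_arm --rows '[[[-4.6,44.6,4.5,-2.5,0,-4.2,-1],[-7.8,44,6.4,-2.5,0,-4.2,-1],[0,0,0,0,0,0,-1]]]'

```text
time: 6.3
tcp_pos: [491.9, -30.2, 246.8]
eef_rot: [0.256, -0.039, 0.966, 0.01]
ft_force: [0.7, -0.7, -1.5]
opening: 0.2
finger_force: 0.0
```

Run:
```python
from h import *
o,u=arc(1.88)
rows([target("mid",o+2,u+25)])
# re-check canister centres after the first push
im,d=env.grab_frame("side"); c=env.get_calibration("side")
v,u_=np.nonzero((d>0)); P=None
pts=[]
for nm,h,(y0) in(("tall",175,-183),("mid",140,-23)):
    q=[]
    for V in range(120,240,2):
        for U in range(240,320,2):
            if d[V,U]>0:
                w=px2w("side",(U,V),d[V,U])
                if 12+h+6<w[2]<12+h+30 and abs(w[1]-y0)<75 and 545<w[0]<690: q.append(w)
    q=np.array(q); print(nm,len(q),np.median(q,0).round(1),np.median(q[:,2]))
for n in("latch_mid_tip","latch_mid_pivot"):
    for m in env.mark_of(n,"side")[:3]: print(n,m["score"],np.round(m["xy"]))
```

```text
0 [10.2 -1.  26.4] [-0.   -0.15  0.09]
0 [10.2 -1.  26.3] [-0.   -0.15  0.09]
tall 172 [ 599.7 -174.5  199.1] 199.13371262538527Traceback (most recent call last):
  File "<stdin>", line 13, in <module>
  File "h.py", line 4, in px2w
    c=env.get_calibration(cam);K=np.array(c["K"]);T=np.array(c["cam_to_world"])
ValueError: time passes only in moves, steps and waits
```

Tall canister is still in place. Pushing the mid lever.

Request:
move_arm --rows '[[[10,-1,26,0,0,0,-1],[10,-1,26,0,0,0,-1],[5.5,0,11,0,0,0,-1],[5.5,0,11,0,0,0,-1],[4,0,3,0,0,0,-1]]]'

```text
time: 6.98
tcp_pos: [499.1, -34.4, 162.1]
eef_rot: [0.256, -0.037, 0.966, 0.009]
ft_force: [1.4, -0.5, 1.8]
opening: 0.2
finger_force: 0.4
```

Request:
move_arm --rows '[[[3.5,0,3,0,0,0,-1],[3.5,0,4,0,0,0,-1],[3.5,0,4,0,0,0,-1],[2.5,0,5,0,0,0,-1],[2.5,0,5,0,0,0,-1]]]'

```text
time: 7.6
tcp_pos: [497.1, -33.5, 137.1]
eef_rot: [0.257, -0.038, 0.966, 0.009]
ft_force: [3.9, -1.9, 2.7]
opening: 0.2
finger_force: 1.9
```

Run:
```python
from h import *
print(target("mid",*arc(1.3))[0].round(1))
rows([target("mid",*arc(t)) for t in(1.1,.9,.7,.55,.4,.25)])
im,d=env.grab_frame("side"); cv2.imwrite("pics/s4.png",cv2.resize(im[120:260,230:390,::-1],None,fx=4,fy=4,interpolation=cv2.INTER_CUBIC))
```

```text
[497.7 -31.8 135.7]
0 [ 2.4  1.7 12.3] [-0.08 -0.2   0.03]
1 [0.3 0.  7.7] [0. 0. 0.]
2 [-0.7  0.   6.7] [0. 0. 0.]
3 [-1.2  0.   5. ] [0. 0. 0.]
4 [-1.8  0.   5. ] [0. 0. 0.]
5 [-2.5  0.   4.9] [0. 0. 0.]
```

View pics/s4.png

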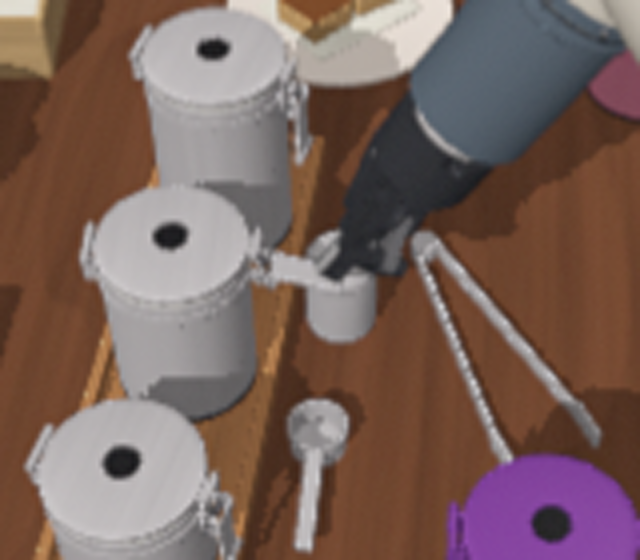

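The tall latch stays flat at (300,125). The mid lever is about level and going down, its end at (335,275), and the fingers are clear above the shaker. Continuing.

Request:
move_arm --rows '[[[1.2,0.5,6,0,0,0,-1],[1.2,0.5,6,0,0,0,-1],[0,0.5,4,0,0,0,-1],[0,0,4,0,0,0,-1],[-0.5,0,6,0,0,0,-1]]]'

```text
time: 8.28
tcp_pos: [506.8, -31.6, 112.2]
eef_rot: [0.255, -0.038, 0.966, 0.009]
ft_force: [0.8, -0.5, 0.7]
opening: 0.1
finger_force: 0.1
```

Request:
move_arm --rows '[[[-1,0,5,0,0,0,-1],[-2,0,5,0,0,0,-1],[-2.5,0,5,0,0,0,-1],[0,0,0,0,0,0,-1]]]'

```text
time: 8.78
tcp_pos: [519.7, -30.7, 102.4]
eef_rot: [0.256, -0.038, 0.966, 0.009]
ft_force: [0.7, 0.8, 0.1]
opening: 0.1
finger_force: 0.0
```

Run:
```python
from h import *
print(target("mid",*arc(.25))[0].round(1))
im,d=env.grab_frame("side"); cv2.imwrite("pics/s5.png",cv2.resize(im[120:260,230:390,::-1],None,fx=4,fy=4,interpolation=cv2.INTER_CUBIC))
```

```text
[520.8 -29.9 102.7]
```

View pics/s5.png

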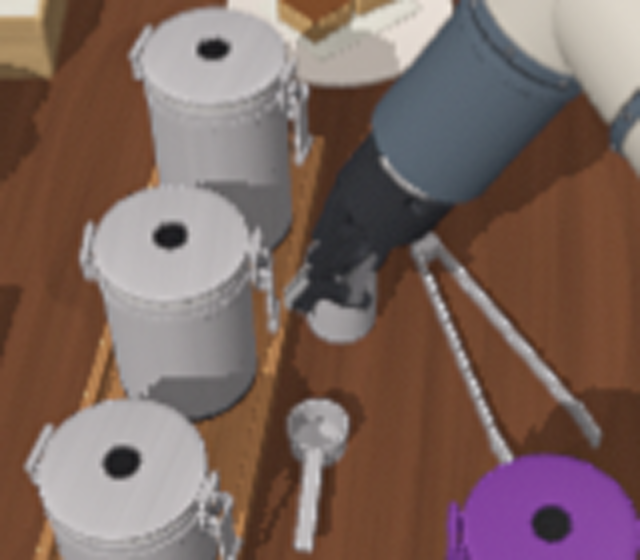

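The mid lever hangs flat (270,295), and the shaker is where it was. Retreating.

Request:
move_arm --rows '[[[0,0,-25,0,0,0,-1],[0,0,-30,0,0,0,-1],[-5,0,-40,0,0,0,-1],[-5,0,-40,0,0,0,-1],[0,0,0,0,0,0,-1]]]'

```text
time: 9.45
tcp_pos: [462.5, -34.3, 229.3]
eef_rot: [0.26, -0.038, 0.965, 0.01]
ft_force: [0.9, 0.7, 0.0]
opening: 0.1
finger_force: 0.0
```

Run:
```python
from h import *
im,d=env.grab_frame("side"); cv2.imwrite("pics/s6.png",cv2.resize(im[100:300,220:440,::-1],None,fx=3,fy=3,interpolation=cv2.INTER_CUBIC))
```

```text
(no output)
```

View pics/s6.png

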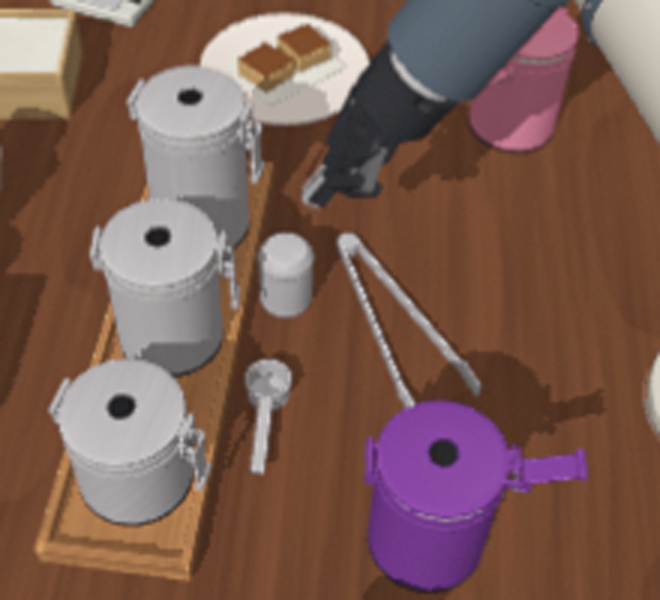

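All three latches are flat (258,150; 235,280; 200,460), the bystanders are in place and the robot is clear.

```bash
python3 -c "
from workcell import env
print(env.hand_in())"
```

```text
the job is handed in; nothing more can be done
None
```

I pushed the levers on the tall and mid canisters down until they snapped flat. The short one is still clipped, nothing else on the counter appears to have moved, and I've handed the job in at about 9.5 s.

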